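# Nudge the rolled-back vial up its gutter to the stop

## Robot

A 7-joint arm with a two-finger parallel gripper is mounted at the origin on a cart in front of the work surface, level with it; the furniture and walls round the work are solid. World frame = base frame: x ahead of the robot, y to its left, z up, the work surface at z = 0. Lengths are in m, angles in rad, forces in N, time in s.
With the tool pointing down it reaches from about 0.425 to 0.925 m from the base axis. Payload 6.8 kg.
Tool frame: the origin (TCP) lies at the very end of the fingers, on their centre line; the grasp point (between the pads) lies 19 mm behind it (tcp_to_grasp is the distance from the TCP to the grasp point, in m); z points along the fingers, y is the direction in which the jaws open and shut (so a half turn about z gives the same grasp; the last joint's range is limited). The gripper opens to 85 mm and grips with 20 to 120 N. Pads are 22 mm wide; open, the fingers measure 114 mm over their backs; the gripper's body (76 mm by 85 mm) begins 54 mm behind the grasp point. The pads swing forward as they close: fully open they stand 13 mm farther back than shut.
Start: joints at [-1.309, 0.477, 0.022, 1.555, -0.011, 1.109, -0.083], TCP at [0.244, 0.629, 0.231] pointing down, gripper open.
Joint ranges: [-2.96, 2.96], [-0.34, 2.1], [-1.41, 1.46], [0.24, 2.44], [-1.37, 4.51], [0.17, 1.92], [-2.96, 2.96]. Speed limits (rad/s): [2.39, 2.39, 3.14, 3.14, 3.14, 3.14, 3.14].

## Interface

Orientations are given as a unit quaternion [w, x, y, z].
In Python, from station import * gives the robot as it stands.
- The arm moves only by the tool apply_moves, never from a script. Its argument "increments" is one flat list of numbers, 5 for each row, row after row: the finger opening in mm, from 0 to 85.4, then the shift along the tool's x, y, z in mm, then the turn about the tool's z in degrees. In form: [claw, tx, ty, tz, roll, claw, tx, ty, tz, roll, ...]. A call has 1 to 12 rows; each row shifts and turns the pose as measured when the row begins, along the tool's axes as they then stand; what a row does not reach is not made up. A row lasts 1/8 s, in which the tool goes at most 62.5 mm and 10.7 degrees, less where a joint would pass 70% of its speed; a pose out of reach is approached as far as the arm can. A call with a gripper value outside its range is refused whole. The fingers move at their own pace and stop on an object; "squeeze" is the grip in N (left out, the last holds). Time passes only in rows, so rows that do not move let the fingers close. It gives the time, the measured TCP pose, the force and the opening at its end, in the units of the state.
- get_obs(): the state, without advancing time (a new reading comes with each control period).
- read_camera(name): name is "scene" or "top"; returns (picture, depth): 400x640x3 uint8, blue, green, red; 400x640 float32, m along the optical axis (not along the pixel's ray), 0 where there is no reading.
- get_calibration(name): a dict with "mtx" (3x3 intrinsics, pixels), "D" ([k1, k2, p1, p2, k3] as OpenCV has them; the pictures are not rectified), "camera_from_world" (4x4, takes a point from world to camera coordinates). Camera axes: x right, y down, z forward; pixel columns grow to the right and rows downward; lengths in m; the calibration is good to about 2 mm. A picture is of the moment at which its call begins. get_calibration takes no time and is no camera call.
- hand_in(): hands the job in, once; it reports no verdict.
Trained networks look in the newest picture that a camera, given by its name, has taken for a name from the list of things; names that differ only in an ending like _2 or _b are one class to them, and where a whole thing is asked for, a point or a joint stands for the part that bears it (a point fixed in the world has none). Each returns a list of dicts, best first, with "p" (0 to 1); they miss things now and then, are a little off and sometimes report something else, mostly with a low value. They report only what shows in the picture. A call takes as long as a camera call. They do not tell look-alikes from the thing itself.
- outline_of(camera, thing): "pixels" (400x640 bool, what is visible of it) and "extent" ([centre column, centre row, width, height] in pixels, round what is visible of it).
The state is a dict: "t": time; "q": joint angles; "joint_vel": joint speeds; "joint_torque": joint torques, N m; "eef_pos": TCP position; "tool_rot": TCP orientation; "contact_force": force on the tool from outside, world axes, zero at the start; "torque": the same for the moment, N m; "gripper_width": opening from 0.0 (shut) to 1.0 (fully open).
Only numpy, scipy, OpenCV 4.12 (cv2) and the standard library are available. Lean on these libraries where they do the work, as an engineer would, in place of code of your own. Each camera call takes 0.05 s, during which the arm holds its last target.

## Task

Two sloped gutters stand on the bench; in one the vial already lies at the top against the stop plate, in the other the vial has rolled back to the low end. With the fingertips behind it, gently nudge the low vial up its gutter and over the crest so that it comes to lie in the dip against the stop plate and cannot roll back, then move clear. Only push it along: do not grip or lift it, and leave the other vial and the things standing around where they are.

Things in the scene. Friction and masses are not known exactly. Their poses are not given: they have to be found in the camera images.
- gutter: Fixed aluminium gutter on a dark foot plate 230 x 82 mm, the one whose vial starts at the LOW end. Origin: centre of the plate's underside, on the bench; +x uphill along the gutter, y across, z up. Inner width 62 mm; side walls rise 9 mm above the floor. The floor climbs at 8 degrees from z = 12 mm at x = -100 mm (a 3 mm thick lip there, top at z = 20 mm) to the crest at x = +50 mm.
- gutter_crest (a point): Crest of that gutter's floor: x = +50, y = 0, z = 33 mm in the gutter's frame. From here the floor dips at 10 degrees to z = 25 mm at x = +95 mm, the face of the 6 mm thick stop plate (top at z = 57 mm). A vial left on the climb rolls back to the lip; once past the crest it rolls on to the stop plate by itself.
- gutter_seat (a point): Point in that gutter where the centre of a vial lies when it rests in the dip against the stop plate: x = +81.5 mm, y = 0, z = 41 mm in the gutter's frame.
- vial: The loose vial to nudge: light brown body, ribbed white cap, 27 mm diameter (cap 25), 58 mm long, about 50 g, smooth (friction about 0.3), rolls freely. Lies on its side across the gutter at the low end against the lip (centre at about x = -88 mm, z = 27 mm in the gutter's frame). Origin: centre of its bottom face; z runs along its axis toward the cap.
- vial_center (a point): Centre of that vial: on its axis, halfway along its length.
- other_gutter: The second gutter, identical in every way and frame, fixed beside the first (which of the two stands nearer to the robot varies); its vial is already seated.
- other_vial: The second vial, identical to the first, lying at the top of the other gutter against its stop plate. Loose; to be left alone. Origin and axes as for the first vial.
- coverslip_box: Small white box, 26 x 26 x 18 mm, loose on the bench between the gutters. Origin at the centre of its underside.
- oil_bottle: Small dropper bottle with a black cap, 25 mm diameter, 66 mm high, loose, standing to the right of the gutters. Origin at the centre of its underside.
- beaker: Clear beaker, 70 mm diameter, 89 mm high, loose, standing to the left of the gutters. Origin at the centre of its underside.
Not all that is in view belongs to the job. What is shaped like the vial but blue or green is not meant.

How it is judged:
By the outcome, as a careful person would: the job done as asked, in the order asked, and still so for the second after the job is handed in, with the robot touching nothing.
It also fails if it takes over 40 s, if anything falls off the work surface, if the arm or the gripper's body presses on something with over 40 N, if the wrist force passes 120 N, or if a joint passes its speed limit or range.

## Working session

There is one attempt and no reset: what is moved stays moved. The work goes in short steps, Python scripts to look and compute and a tool call to move; the robot and the scene stay as the last step left them, time stands still between calls to the robot, and variables do not carry over. Pictures are saved under pics/ and viewed, and the job is handed in when it is done.

Besides the shell and the picture viewer there is one more tool, called after ">>>" by a JSON object that holds its "method" and its "body". apply_moves: Moves the arm, as the interface text tells. Its arguments: {"type":"object","properties":{"increments":{"type":"array"},"squeeze":{"type":"number"}},"required":["increments"]}

```bash
mkdir -p pics; ls; python3 - <<'E'
from station import *
import cv2
o=get_obs(); print(o)
for n in ("scene","top"):
    p,d=read_camera(n); cv2.imwrite(f"pics/{n}0.png",p); c=get_calibration(n); print(n,c)
E
```

```text
pics
{'t': 0.0, 'q': array([-1.3091088 ,  0.47782762,  0.02232873,  1.55642872, -0.01149765,
        1.10930979, -0.08313131]), 'joint_vel': array([-8.93183675e-04,  6.79326533e-04, -6.24725876e-04,  2.30933508e-04,
        9.14166859e-05,  6.73540803e-04,  1.13111169e-03]), 'joint_torque': array([ 6.30623617e-05, -5.96450043e+01,  1.60799470e+00, -2.81205654e+01,
        1.23850303e-02,  9.54504241e-03,  9.36884021e-06]), 'eef_pos': array([0.24375255, 0.62882369, 0.23031665]), 'tool_rot': array([-1.02768574e-04,  1.83841364e-01,  9.82955493e-01, -9.16980141e-04]), 'contact_force': array([-0.8735048 ,  0.53843652,  0.14166122]), 'torque': array([ 0.00816065, -0.01320872, -0.00197596]), 'gripper_width': 0.9979223308306955}
scene {'mtx': array([[419.3338379 ,   0.        , 317.48746259],
       [  0.        , 419.3338379 , 200.07703818],
       [  0.        ,   0.        ,   1.        ]]), 'D': array([0.02580076, 0.        , 0.        , 0.        , 0.        ]), 'camera_from_world': array([[ 0.59242125, -0.80545373, -0.01677322, -0.34233922],
       [-0.44970419, -0.31334517, -0.83640956,  0.27296996],
       [ 0.6684334 ,  0.50304978, -0.54784826,  0.83706456],
       [ 0.        ,  0.        ,  0.        ,  1.        ]])}
top {'mtx': array([[506.34407498,   0.        , 318.68416184],
       [  0.        , 506.34407498, 199.66838974],
       [  0.        ,   0.        ,   1.        ]]), 'D': array([-0.04954905,  0.        ,  0.        ,  0.        ,  0.        ]), 'camera_from_world': array([[ 0.00986335, -0.99994334, -0.00400278, -0.02967453],
       [-0.97883813, -0.00883677, -0.20444518,  0.55370441],
       [ 0.20439822,  0.00593459, -0.97886983,  1.18605063],
       [ 0.        ,  0.        ,  0.        ,  1.        ]])}
```

View pics/scene0.png

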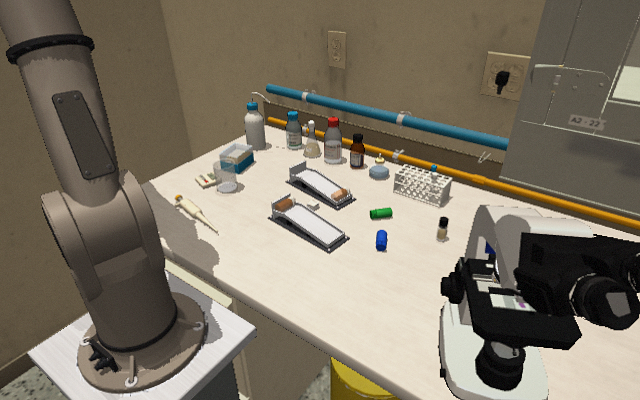

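View pics/top0.png

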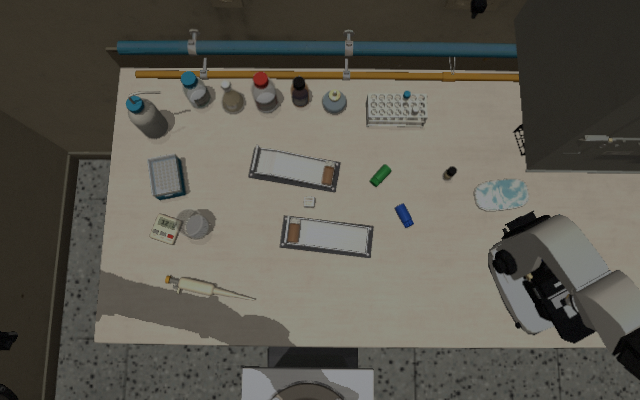

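```bash
cat > h.py <<'E'
from station import *
import cv2, numpy as np
def world(n,uv,d):
    c=get_calibration(n); T=np.linalg.inv(c["camera_from_world"])
    u=cv2.undistortPoints(np.array(uv,float).reshape(-1,1,2),c["mtx"],c["D"]).reshape(-1,2)
    d=np.array(d,float).reshape(-1,1); P=np.hstack([u*d,d]); return P@T[:3,:3].T+T[:3,3]
def cloud(n,d,mask):
    r,c=np.nonzero(mask&(d>0)); return world(n,np.c_[c,r],d[r,c]),np.c_[c,r]
def pix(n,P):
    c=get_calibration(n);T=c["camera_from_world"]
    return cv2.projectPoints(np.array(P,float).reshape(-1,1,3),cv2.Rodrigues(T[:3,:3])[0],T[:3,3],c["mtx"],c["D"])[0].reshape(-1,2)
E
python3 - <<'E'
from h import *
p,d=read_camera("top"); np.save("dt.npy",d)
a=cv2.resize(p[135:265,235:385],None,fx=5,fy=5,interpolation=cv2.INTER_CUBIC)
cv2.imwrite("pics/top1.png",a[:600])
ps,ds=read_camera("scene"); np.save("ds.npy",ds)
cv2.imwrite("pics/scene1.png",cv2.resize(ps[150:260,255:405],None,fx=5,fy=5,interpolation=cv2.INTER_CUBIC))
for cam,dd in (("top",d),("scene",ds)):
  for th in ("gutter","vial"):
    for r in outline_of(cam,th):
        P,_=cloud(cam,dd,r["pixels"])
        print(cam,th,r["p"],np.round(r["extent"],1),P.mean(0).round(4),P.min(0).round(3),P.max(0).round(3))
E
```

```text
top gutter 0.59 [296.1 167.8  92.2  41.3] [0.6419 0.0479 0.0232] [ 0.587 -0.079 -0.003] [0.702 0.16  0.065]
top vial 0.79 [328.6 170.1  12.1  21.3] [ 0.628  -0.0452  0.0377] [ 0.6   -0.06   0.014] [ 0.658 -0.03   0.046]
top vial 0.64 [402.8 214.5  18.4  25. ] [ 0.5246 -0.238   0.0235] [ 0.495 -0.259 -0.004] [ 0.555 -0.217  0.034]
top vial 0.51 [380.4 178.8  18.5  17.3] [ 0.626  -0.1791  0.0242] [ 0.601 -0.203  0.005] [ 0.654 -0.154  0.033]
scene gutter 0.94 [318.8 186.   67.7  52.6] [0.6368 0.0471 0.0199] [ 0.583 -0.075 -0.003] [0.694 0.156 0.057]
scene vial 0.72 [381.9 244.3  13.4  21.7] [ 0.5157 -0.2433  0.0197] [ 0.492 -0.262  0.001] [ 0.552 -0.219  0.028]
scene vial 0.58 [380.7 213.5  22.2  11.2] [ 0.6207 -0.1833  0.0174] [ 0.598 -0.208 -0.002] [ 0.647 -0.156  0.028]
scene vial 0.17 [306.2 223.6  85.5  60.8] [ 0.4605 -0.0551  0.0181] [ 0.416 -0.161 -0.004] [0.511 0.081 0.058]
```

```bash
sleep 1
```

```text
(no output)
```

View pics/top1.png

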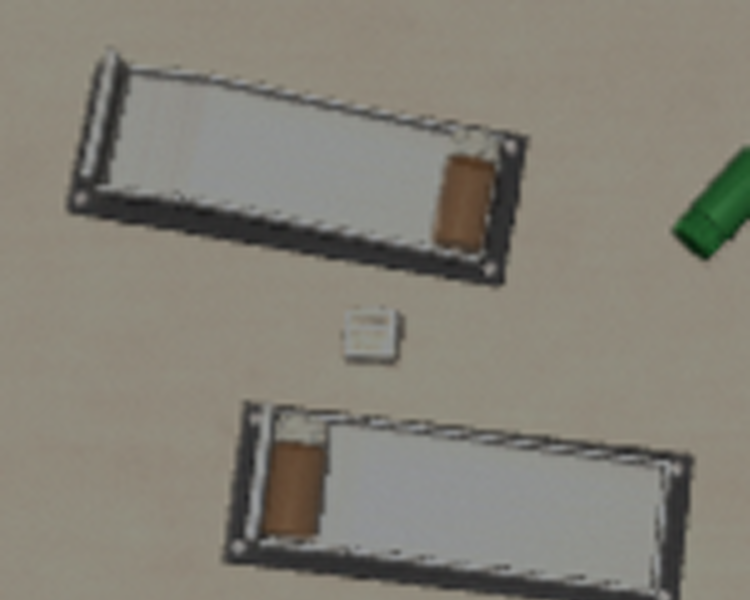

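View pics/scene1.png

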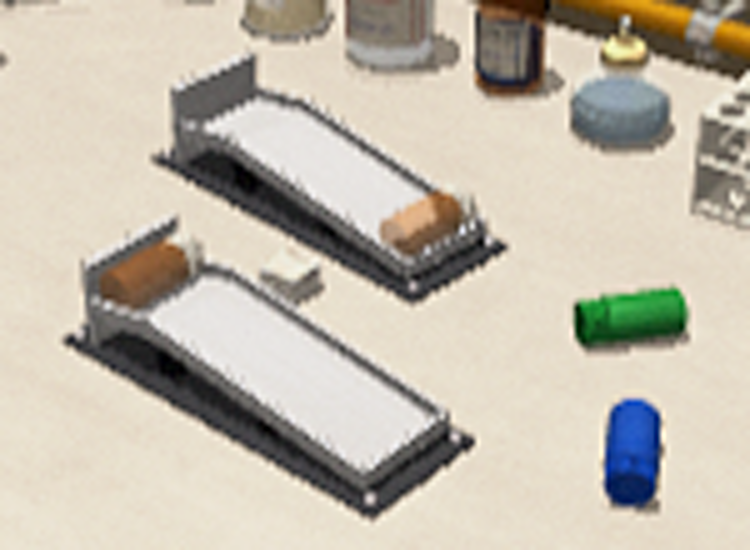

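```bash
python3 - <<'E'
from h import *
from scipy.optimize import least_squares
# edges by floor depth: use both depth images. model: floor surface climb+dip inside walls, plus plate corners
cs=np.array([[249,177.4],[335.6,192],[340.4,162]])+[-0.4,-0.4]  # crop resize offset
c=get_calibration("top");T=np.linalg.inv(c["camera_from_world"])
def atz(n,uv,z):
    A=world(n,uv,np.ones(len(uv)));C=np.linalg.inv(get_calibration(n)["camera_from_world"])[:3,3]
    s=(z-C[2])/(A[:,2]-C[2]); return C+(A-C)*s[:,None]
P=atz("top",cs,0.004);print(P.round(4))
# scene corners of far gutter plate: (155,158)->,(413,300),(507,245) in crop/5+(255,150)
cs2=np.array([[155,158],[413,300],[507,245]])/5+[254.6,149.6]
Q=atz("scene",cs2,0.004);print(Q.round(4))
# model corners: A=(x=+115,y=?)...
m=np.array([[115,41],[-115,41],[-115,-41]])/1000.
# x uphill = +y world-ish; y = left of uphill -> world -x (near robot)
for R in (P,Q):
    f=lambda v:(np.c_[np.cos(v[2])*m[:,0]-np.sin(v[2])*m[:,1]+v[0],np.sin(v[2])*m[:,0]+np.cos(v[2])*m[:,1]+v[1]]-R[:,:2]).ravel()
    s=least_squares(f,[0.64,0.05,1.7]);print(s.x.round(4),np.degrees(s.x[2]),(f(s.x)*1000).round(1))
E
```

```text
[[ 0.6234  0.158   0.004 ]
 [ 0.5866 -0.0664  0.004 ]
 [ 0.6668 -0.0786  0.004 ]]
[[ 0.6224  0.1583  0.004 ]
 [ 0.5845 -0.0648  0.004 ]
 [ 0.6637 -0.0782  0.004 ]]
[0.6453 0.04   1.4096] 80.765697795127 [-0.2  2.  -0.3 -0.6  0.5 -1.5]
[0.6435 0.0406 1.4019] 80.32289039910778 [-0.   2.5 -0.8 -1.1  0.8 -1.5]
```

```bash
python3 - <<'E'
from h import *
a=np.radians(80.6);o=np.array([0.6445,0.0403,0]);R=np.array([[np.cos(a),-np.sin(a),0],[np.sin(a),np.cos(a),0],[0,0,1]])
W=lambda p:np.array(p)/1000.@R.T+o
L=[[[115,41,0],[-115,41,0],[-115,-41,0],[115,-41,0],[115,41,0]],[[-100,31,12],[50,31,33],[95,31,25],[95,-31,25],[50,-31,33],[-100,-31,12],[-100,31,12]],[[50,31,33],[50,-31,33]],[[95,31,57],[95,-31,57]],[[-88,29,27],[-88,-29,27]]]
ims=[]
for n,x0,y0 in(("top",235,135),("scene",275,150)):
    p,d=read_camera(n);k=6;w,h=(115,65) if n=="top" else (90,65)
    im=cv2.resize(p[y0:y0+h,x0:x0+w],None,fx=k,fy=k,interpolation=cv2.INTER_CUBIC)
    for l in L: cv2.polylines(im,[np.int32(((pix(n,W(l))-[x0,y0]+.5)*k).round()).reshape(-1,1,2)],False,(0,0,255),1)
    cv2.imwrite(f"pics/ov_{n}.png",im)
    for r in outline_of(n,"vial")[:3]:
        P,_=cloud(n,d,r["pixels"]); q=(P-o)@R*1000; print(n,r["p"],np.round(r["extent"]),np.median(q,0).round(1),q.max(0).round())
    # floor points check
    Q,uv=cloud(n,d,np.ones(d.shape,bool)); q=(Q-o)@R*1000
    m=(abs(q[:,1])<22)&(q[:,0]>-60)&(q[:,0]<40)&(q[:,2]>5); f=q[m]; print("floor resid",np.median(f[:,2]-(12+(f[:,0]+100)*.1405)))
o2=np.array([0.63,0.04])
o=get_obs();print(o["t"],o["eef_pos"])
# any tall things along path
p,d=read_camera("top");Q,_=cloud("top",d,np.ones(d.shape,bool))
m=(Q[:,0]>.2)&(Q[:,0]<.75)&(Q[:,1]>-.2)&(Q[:,1]<.7)&(Q[:,2]>.1);print(m.sum(),Q[m].max(0) if m.any() else'')
E
```

```text
top 0.76 [332. 171.  15.  22.] [-88.1   3.2  38.6] [-74.  31.  46.]
top 0.76 [381. 176.  17.  20.] [-220.7  -18.3   24.9] [-199.   11.   32.]
top 0.55 [404. 216.  17.  21.] [-294.5   74.5   24.9] [-272.  100.   34.]
floor resid 0.6747243608183968
scene 0.65 [380. 214.  26.  12.] [-224.1  -13.5   18.7] [-180.   11.   27.]
scene 0.51 [338. 194.  22.  18.] [-95.4  10.3  33.3] [-78.  33.  41.]
floor resid -1.6642471117755093
0.6 [0.24397631 0.62937659 0.23131163]
670 [0.74999653 0.58674429 0.69852382]
```

```bash
python3 - <<'E'
import cv2,numpy as np
a=cv2.imread('pics/ov_top.png');b=cv2.imread('pics/ov_scene.png')
cv2.imwrite('pics/ov.png',cv2.copyMakeBorder(a,0,0,0,0,0));print(a.shape,b.shape)
E
```

```text
(390, 690, 3) (390, 540, 3)
```

View pics/ov_top.png

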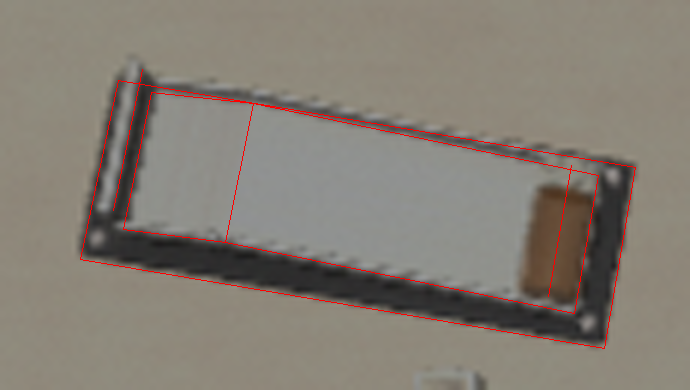

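View pics/ov_scene.png

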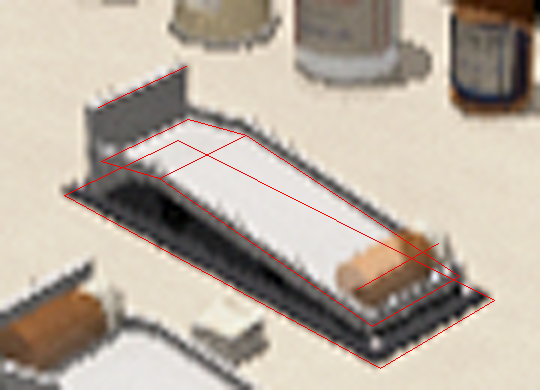

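```bash
python3 - <<'E'
from h import *
st=48.; L=[]
for i in range(12):
    th=158.8-6.5*i; b=-62.1
    L.append([0,round(st*np.cos(np.radians(b-th))),round(st*np.cos(np.radians(b-th+90))),0,6.5])
print(sum(L,[]))
E
```

```text
[0, -36, -31, 0, 6.5, 0, -40, -27, 0, 6.5, 0, -42, -22, 0, 6.5, 0, -45, -18, 0, 6.5, 0, -46, -12, 0, 6.5, 0, -47, -7, 0, 6.5, 0, -48, -2, 0, 6.5, 0, -48, 4, 0, 6.5, 0, -47, 9, 0, 6.5, 0, -46, 15, 0, 6.5, 0, -44, 20, 0, 6.5, 0, -41, 24, 0, 6.5]
```

>>> {"method": "apply_moves", "body": {"increments": [0,-36,-31,0,6.5,0,-40,-27,0,6.5,0,-42,-22,0,6.5,0,-45,-18,0,6.5,0,-46,-12,0,6.5,0,-47,-7,0,6.5,0,-48,-2,0,6.5,0,-48,4,0,6.5,0,-47,9,0,6.5,0,-46,15,0,6.5,0,-44,20,0,6.5,0,-41,24,0,6.5]}}

```text
t: 2.15
eef_pos: [0.5109, 0.1063, 0.2318]
tool_rot: [-0.002, 0.773, 0.634, 0.004]
contact_force: [0.0, 1.7, -0.6]
gripper_width: 0.004
```

```bash
cat >> h.py <<'E'
A=np.radians(80.6);O=np.array([0.6445,0.0403,0]);RG=np.array([[np.cos(A),-np.sin(A),0],[np.sin(A),np.cos(A),0],[0,0,1]])
def st():
    from scipy.spatial.transform import Rotation as Ro
    o=get_obs();g=(o["eef_pos"]-O)@RG*1000
    w,x,y,z=o["tool_rot"];M=Ro.from_quat([x,y,z,w]).as_matrix()
    h=np.degrees(np.arctan2(M[1,0],M[0,0]))
    print("t",round(o["t"],2),"gutter-frame tcp",g.round(1),"toolx heading",h.round(2),"tilt",M[:,2].round(3),"F",o["contact_force"].round(1),"w",round(o["gripper_width"],3),"q7",o["q"].round(2))
    return g,h,M
def delta(tgt):
    g,h,M=st(); d=RG@(np.array(tgt,float)-g); print("tool delta",(M.T@d).round(1),"roll",round(h-80.6,2))
E
python3 -c "
from h import *
delta([-130,3,100])"
```

```text
t 2.15 gutter-frame tcp [ 43.3 142.6 231.8] toolx heading 78.74 tilt [ 0.004  0.009 -1.   ] F [ 0.   1.7 -0.6] w 0.004 q7 [-0.75  0.23  0.51  1.95 -0.15  0.99 -0.37]
tool delta [-169.9  144.9  130.5] roll -1.86
```

>>> {"method": "apply_moves", "body": {"increments": [0,-34,29,0,-1.9,0,-34,29,0,0,0,-34,29,0,0,0,-34,29,0,0,0,-34,29,0,0,0,0,0,0,0]}}

```text
t: 2.9
eef_pos: [0.6294, -0.0962, 0.232]
tool_rot: [-0.001, 0.764, 0.645, 0.005]
contact_force: [0.1, -0.0, -0.2]
gripper_width: 0.001
```

```bash
python3 -c "
from h import *
delta([-130,3,60])"
```

```text
t 2.9 gutter-frame tcp [-137.1   -7.3  232. ] toolx heading 80.4 tilt [ 0.007  0.008 -1.   ] F [ 0.1 -0.  -0.2] w 0.001 q7 [-0.35  0.45  0.56  1.69 -0.28  1.08  0.13]
tool delta [  5.5 -11.4 171.9] roll -0.2
```

>>> {"method": "apply_moves", "body": {"increments": [0,2,-3,45,0,0,2,-3,45,0,0,2,-3,40,0,0,0,-3,30,0,0,0,0,10,0,0,0,0,0,0]}}

```text
t: 3.65
eef_pos: [0.6209, -0.0803, 0.0592]
tool_rot: [-0.001, 0.762, 0.647, 0.008]
contact_force: [-0.2, -0.8, -0.0]
gripper_width: 0.005
```

```bash
python3 -c "
from h import *
delta([-130,3,24])
for n,x0,y0 in(('top',270,120),('scene',285,130)):
    p,d=read_camera(n); cv2.imwrite('pics/a_%s.png'%n,cv2.resize(p[y0:y0+100,x0:x0+130],None,fx=6,fy=6,interpolation=cv2.INTER_CUBIC))
"
```

```text
t 3.65 gutter-frame tcp [-122.8    3.6   59.2] toolx heading 80.71 tilt [ 0.011  0.012 -1.   ] F [-0.2 -0.8 -0. ] w 0.005 q7 [-0.29  0.64  0.45  1.84 -0.41  0.75  0.22]
tool delta [-7.7  0.2 35.1] roll 0.11
```

View pics/a_scene.png

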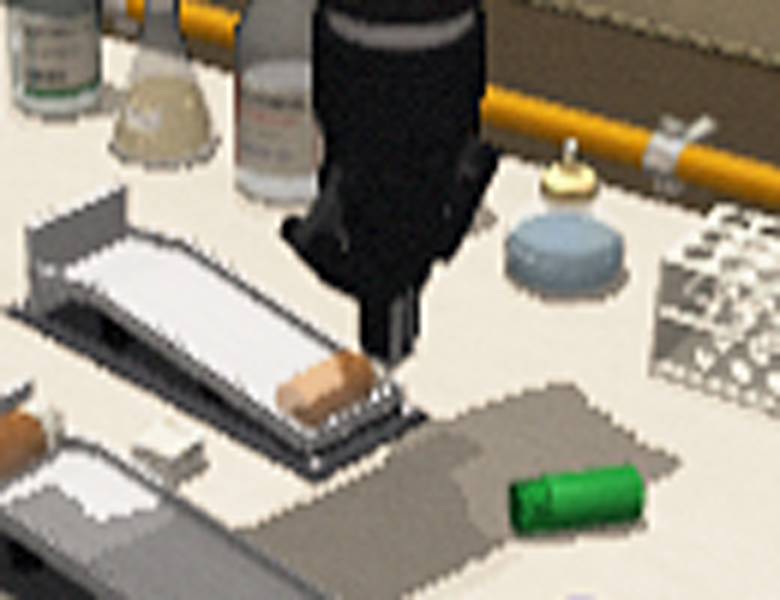

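View pics/a_top.png

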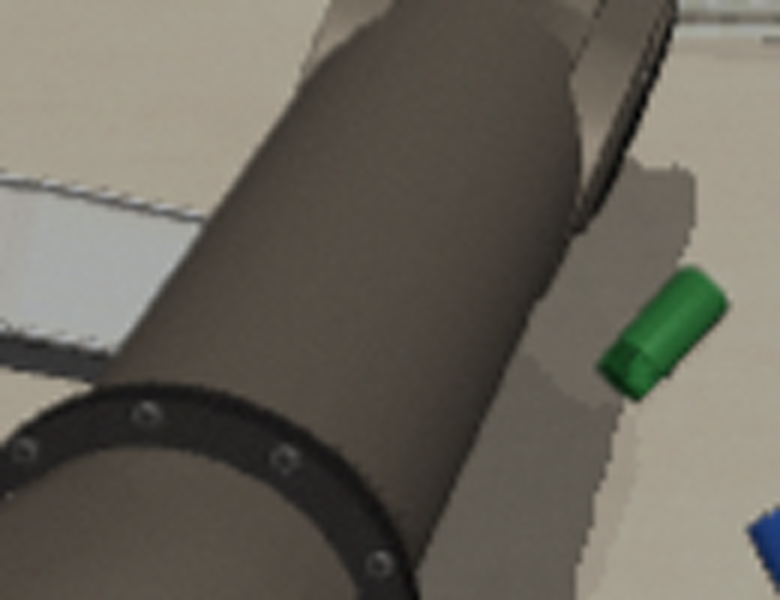

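>>> {"method": "apply_moves", "body": {"increments": [0,-8,0,5,0,0,0,0,15,0,0,0,0,10,0,0,0,0,5,0,0,0,0,0,0]}}

```text
t: 4.38
eef_pos: [0.6225, -0.0892, 0.0248]
tool_rot: [0.001, 0.762, 0.647, 0.01]
contact_force: [-0.1, 0.9, 0.1]
gripper_width: 0.0
```

```bash
python3 -c "
from h import *
delta([-114,4,24])
print(pix('scene',RG@(np.array([-122.8,3.6,59.2])/1000)+O),'expected 349.7 190.8')
x0,y0=285,130
p,d=read_camera('scene'); im=cv2.resize(p[y0:y0+100,x0:x0+130],None,fx=6,fy=6,interpolation=cv2.INTER_CUBIC)
u=(pix('scene',get_obs()['eef_pos'])[0]-[x0,y0]+.5)*6; print(u); cv2.circle(im,tuple(int(v) for v in u),3,(0,0,255),1)
cv2.imwrite('pics/b_scene.png',im)
"
```

```text
t 4.38 gutter-frame tcp [-131.4    0.6   24.8] toolx heading 80.66 tilt [ 0.017  0.012 -1.   ] F [-0.1  0.9  0.1] w 0.0 q7 [-0.25  0.69  0.42  1.84 -0.44  0.69  0.26]
tool delta [17.3 -3.4  1.1] roll 0.06
[[349.19147017 189.18969149]] expected 349.7 190.8
[404.21925008 423.30811792]
```

View pics/b_scene.png

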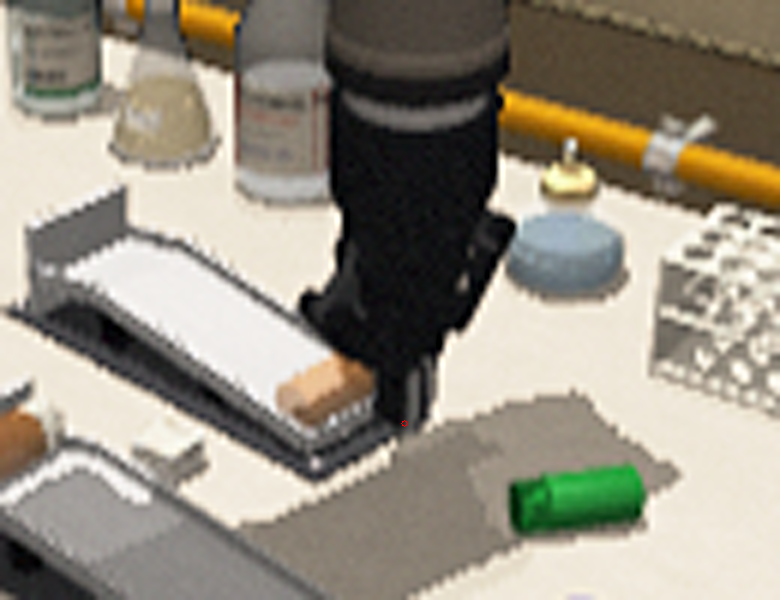

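>>> {"method": "apply_moves", "body": {"increments": [0,6,-1,0,0,0,6,-1,0,0,0,5,-1,0,0,0,5,0,0,0,0,5,0,-0.5,0]}}

```text
t: 5.05
eef_pos: [0.6248, -0.06, 0.027]
tool_rot: [0.002, 0.762, 0.647, 0.011]
contact_force: [-0.1, 0.2, -0.4]
gripper_width: 0.004
```

```bash
cat >> h.py <<'E'
def shot(name):
    x0,y0=285,130
    p,d=read_camera('scene'); im=cv2.resize(p[y0:y0+100,x0:x0+130],None,fx=6,fy=6,interpolation=cv2.INTER_CUBIC)
    cv2.imwrite('pics/%s.png'%name,im)
E
python3 -c "
from h import *
g,h,M=st(); print(M.round(3)); shot('c1')"
```

```text
t 5.05 gutter-frame tcp [-102.2    3.    27. ] toolx heading 80.68 tilt [ 0.019  0.012 -1.   ] F [-0.1  0.2 -0.4] w 0.004 q7 [-0.3   0.68  0.42  1.85 -0.44  0.69  0.22]
[[ 0.162  0.987  0.019]
 [ 0.987 -0.162  0.012]
 [ 0.015  0.017 -1.   ]]
```

View pics/c1.png

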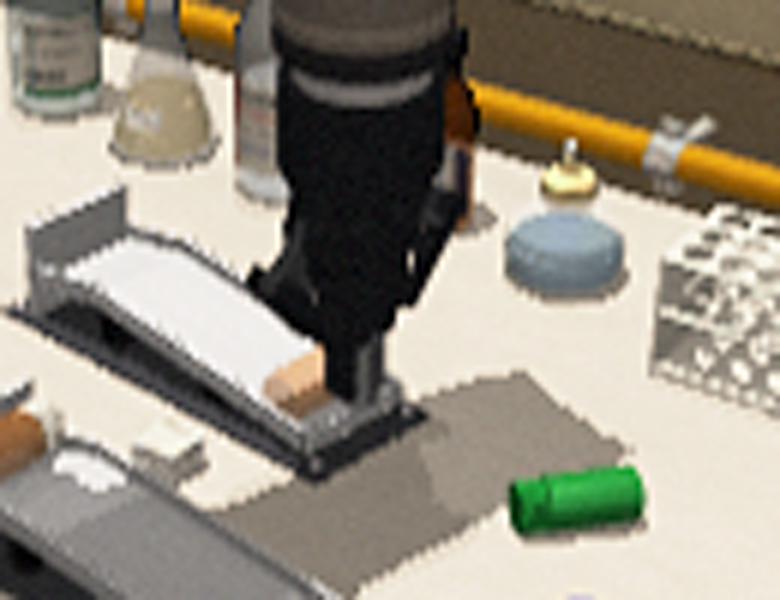

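>>> {"method": "apply_moves", "body": {"increments": [0,6,0,1,0,0,6,0,0.5,0,0,6,0,0,0,0,6,0,-0.5,0,0,6,0,-0.5,0,0,6,0,-0.5,0]}}

```text
t: 5.85
eef_pos: [0.6312, -0.0214, 0.0275]
tool_rot: [0.001, 0.762, 0.647, 0.011]
contact_force: [0.1, -0.4, 0.5]
gripper_width: 0.001
```

```bash
python3 -c "
from h import *
g,h,M=st(); print(M.round(3)); shot('c2')"
```

```text
t 5.85 gutter-frame tcp [-63.    3.1  27.5] toolx heading 80.71 tilt [ 0.019  0.012 -1.   ] F [ 0.1 -0.4  0.5] w 0.001 q7 [-0.37  0.69  0.43  1.84 -0.44  0.69  0.15]
[[ 0.161  0.987  0.019]
 [ 0.987 -0.162  0.012]
 [ 0.015  0.016 -1.   ]]
```

View pics/c2.png

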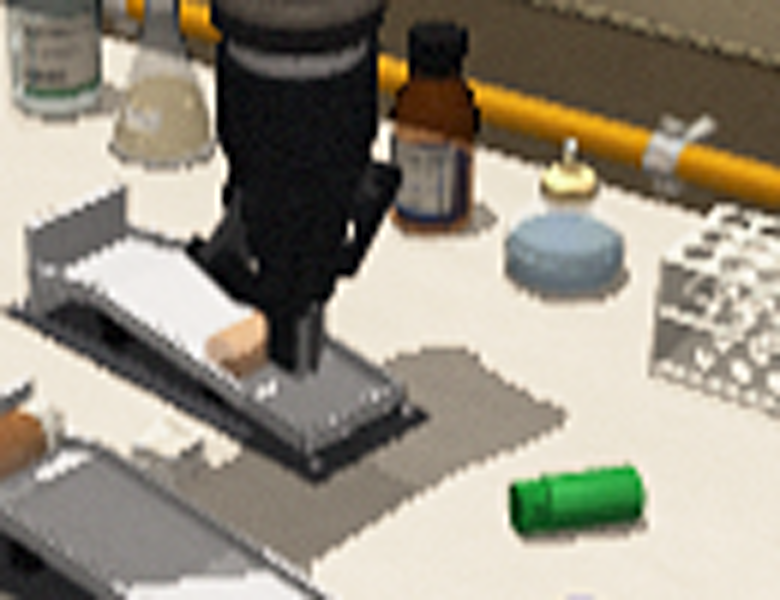

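>>> {"method": "apply_moves", "body": {"increments": [0,6,0,-0.8,0,0,6,0,-0.8,0,0,6,0,-0.8,0,0,6,0,-0.8,0,0,6,0,-0.8,0,0,6,0,-0.8,0,0,6,0,-0.8,0,0,6,0,-0.8,0]}}

```text
t: 6.9
eef_pos: [0.6395, 0.0301, 0.0352]
tool_rot: [0.001, 0.762, 0.648, 0.011]
contact_force: [0.2, -0.9, 0.4]
gripper_width: -0.001
```

```bash
python3 -c "
from h import *
g,h,M=st(); print(M.round(3)); shot('c3')"
```

```text
t 6.9 gutter-frame tcp [-10.9   3.3  35.2] toolx heading 80.75 tilt [ 0.019  0.013 -1.   ] F [ 0.2 -0.9  0.4] w -0.001 q7 [-0.45  0.69  0.44  1.82 -0.44  0.71  0.07]
[[ 0.161  0.987  0.019]
 [ 0.987 -0.161  0.013]
 [ 0.016  0.016 -1.   ]]
```

View pics/c3.png

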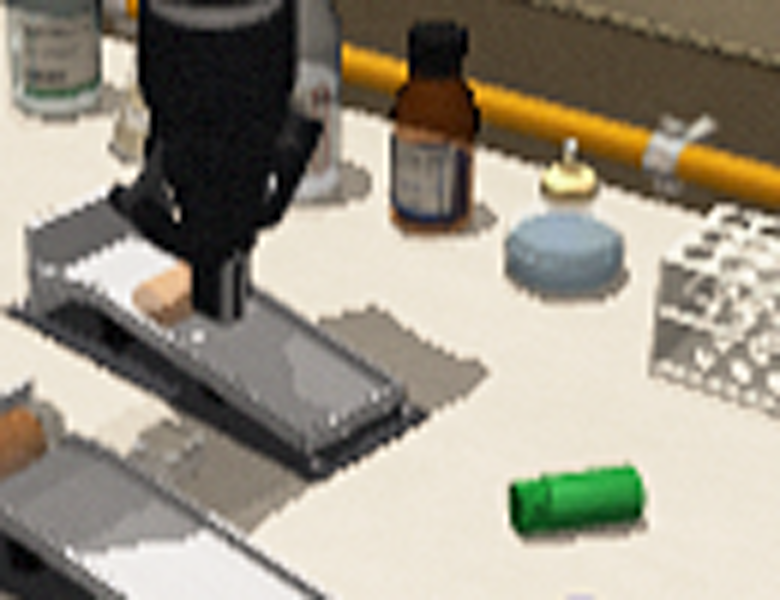

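>>> {"method": "apply_moves", "body": {"increments": [0,5,0,-0.7,0,0,5,0,-0.7,0,0,5,0,-0.7,0,0,5,0,-0.7,0,0,4,0,-0.6,0,0,4,0,-0.5,0,0,3,0,-0.4,0]}}

```text
t: 7.82
eef_pos: [0.6448, 0.0637, 0.0404]
tool_rot: [0.001, 0.762, 0.648, 0.012]
contact_force: [-0.2, -0.0, 1.3]
gripper_width: -0.002
```

```bash
python3 -c "
from h import *
g,h,M=st(); shot('c4')"
```

```text
t 7.83 gutter-frame tcp [23.1  3.5 40.4] toolx heading 80.79 tilt [ 0.019  0.013 -1.   ] F [-0.2 -0.   1.3] w -0.002 q7 [-0.51  0.69  0.44  1.8  -0.44  0.73  0.02]
```

View pics/c4.png

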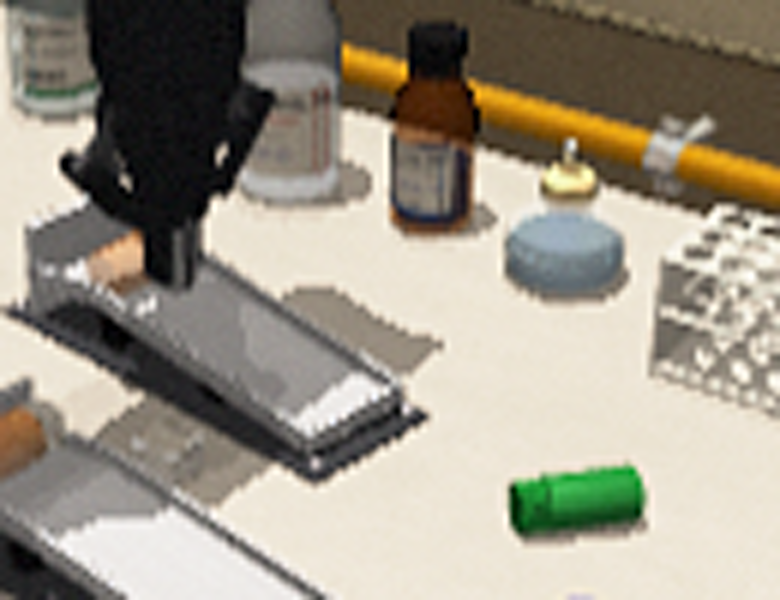

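Still in contact, just before the crest. The vial lies square to the gutter, at crop (118,265). I'll go over the crest slowly.

>>> {"method": "apply_moves", "body": {"increments": [0,3,0,-0.3,0,0,3,0,-0.3,0,0,3,0,-0.3,0,0,3,0,-0.2,0,0,3,0,0,0,0,0,0,0,0,0,0,0,0,0]}}

```text
t: 8.75
eef_pos: [0.6474, 0.0801, 0.0418]
tool_rot: [0.001, 0.761, 0.648, 0.012]
contact_force: [0.1, -0.1, -0.7]
gripper_width: -0.003
```

```bash
python3 -c "
from h import *
g,h,M=st(); shot('c5')"
```

```text
t 8.75 gutter-frame tcp [39.7  3.6 41.8] toolx heading 80.81 tilt [ 0.019  0.014 -1.   ] F [ 0.1 -0.1 -0.7] w -0.003 q7 [-0.53  0.69  0.45  1.79 -0.44  0.74 -0.01]
```

View pics/c5.png

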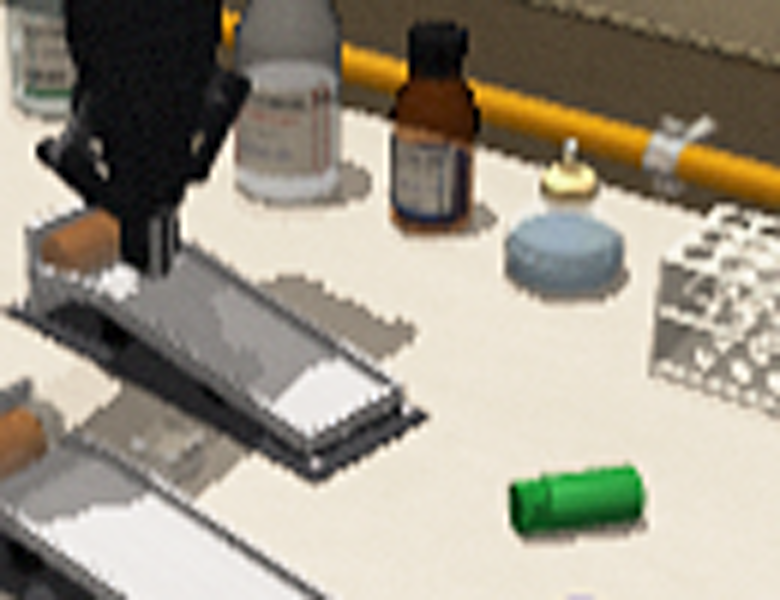

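The vial has rolled over the crest and lies against the stop plate, at crop (80,240). I'll back off downhill, then lift clear.

>>> {"method": "apply_moves", "body": {"increments": [0,-6,0,-4,0,0,-15,0,-10,0,0,-15,0,-30,0,0,-15,0,-45,0,0,-30,20,-45,0,0,-40,30,-30,0,0,-45,30,0,0,0,-45,30,0,0,0,-45,20,0,0,0,0,0,0,0]}}

```text
t: 10.05
eef_pos: [0.7288, -0.2186, 0.217]
tool_rot: [0.005, 0.764, 0.645, 0.011]
contact_force: [0.1, 0.3, 0.5]
gripper_width: -0.0
```

```bash
python3 - <<'E'
from h import *
g,h,M=st()
p,d=read_camera('top'); cv2.imwrite('pics/d_top.png',cv2.resize(p[120:265,225:385],None,fx=4,fy=4,interpolation=cv2.INTER_CUBIC))
for r in outline_of('top','vial'):
    P,_=cloud('top',d,r["pixels"]); q=(P-O)@RG*1000; print(r["p"],np.round(r["extent"]),np.median(q,0).round(1))
p,d=read_camera('scene'); cv2.imwrite('pics/d_scene.png',cv2.resize(p[130:260,255:405],None,fx=4,fy=4,interpolation=cv2.INTER_CUBIC))
E
```

```text
t 10.05 gutter-frame tcp [-241.7 -125.5  217. ] toolx heading 80.33 tilt [ 0.023  0.007 -1.   ] F [0.1 0.3 0.5] w -0.0 q7 [-0.11  0.68  0.55  1.37 -0.38  1.17  0.31]
0.65 [407. 216.  22.  22.] [-296.4   74.4   24.7]
0.48 [264. 158.  12.  22.] [81.3  3.5 52.8]
```

View pics/d_scene.png

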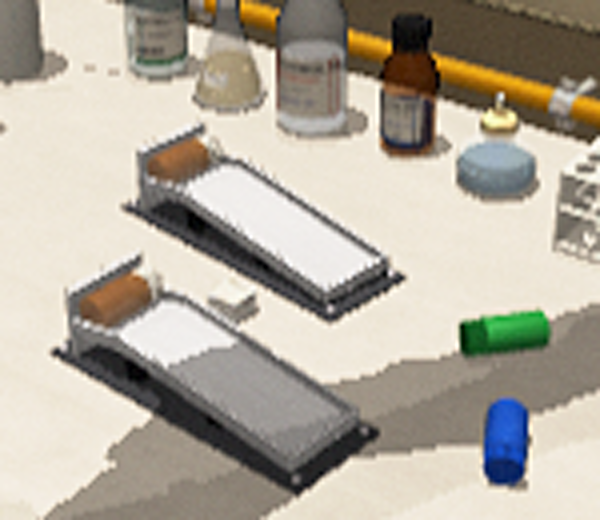

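View pics/d_top.png

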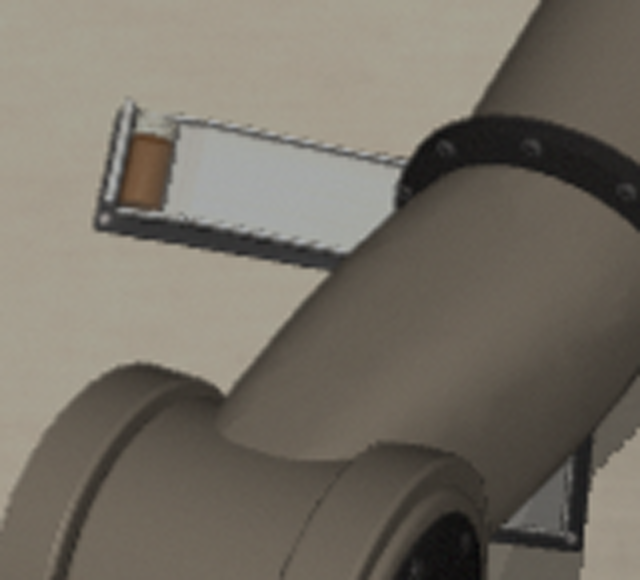

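The vial is seated at gutter x ≈ 81 mm (expected 81.5 mm). The other vial, the box and the tubes show no change, and the arm is clear.

```bash
python3 -c "
from station import *
o=get_obs();print(o['t'],abs(o['joint_vel']).max());print(hand_in())"
```

```text
10.2 0.028680324048238556
the job is handed in; nothing more can be done
None
```

I pushed the low vial, in the gutter farther from the robot, up the slope and over the crest with the closed fingertips. It rolled into the dip and now lies against the stop plate. I then backed the arm off downhill, lifted it clear and handed the job in at 10.2 s.

**Seating:** The last top view puts the vial at about x = 81.3 mm in the gutter's frame, against a target of 81.5 mm. The scene picture also shows it against the stop plate. The force readings taken between pushes stayed at about 1.5 N or less.

**Surroundings:** In the last scene picture the other vial, the small white box and the blue and green tubes look where they were. I judged this by eye and did not measure it.

**Not checked:**
- The arm hid much of the other gutter in the last top view, so that vial was seen only in the scene picture.
- The oil bottle and the beaker were outside my last cropped pictures. The planned path stayed well above the beaker and did not go near the oil bottle.

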